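Set out the parts for two heel repairs

TASK

Two heel repairs are waiting, each marked by its tin of shoe cream on the cork mat. Lay the black heel lift flat and centred on the black tin and stand the dark thread spool from the open bench upright in the middle of that lift; do the same with the tan heel lift and the pale thread spool on the red tin; and lay the sanding block flat on the mat midway between the two tins, where it serves both jobs. Leave the tins where they stand.

Things in the scene. Friction and masses are not known exactly. Their poses are not given: they have to be found in the camera images.
- mat: thin cork bench mat, 110 x 420 mm, 4 mm thick, fixed to the bench. Origin: centre of its underside; its y axis runs along its length, z up. The two tins stand on it, 160 mm to either side of its centre along its y axis.
- black_tin_top (a point): round black tin of shoe cream, 80 mm across, 23 mm high, closed, loose, standing on the mat (0.2 kg). This point is the centre of its flat top, 23 mm above its underside; z up.
- red_tin_top (a point): round red tin of shoe cream, otherwise like the black one. This point is the centre of its flat top, 23 mm above its underside; z up.
- black_lift_mid (a point): flat black heel lift, a D-shaped rubber plate 55 x 58 mm, 8 mm thick, lying flat. This point is the middle of its 55 x 58 mm outline, half-way up (4 mm above its underside). z is up out of the plate; its x axis runs straight across from the flat edge to the middle of the round edge (55 mm), its y axis is parallel to the flat edge (58 mm).
- tan_lift_mid (a point): tan (light brown) heel lift, a D-shaped leather plate 55 x 58 mm, 8 mm thick, lying flat. This point is the middle of its 55 x 58 mm outline, half-way up (4 mm above its underside). z is up out of the plate; its x axis runs straight across from the flat edge to the middle of the round edge (55 mm), its y axis is parallel to the flat edge (58 mm).
- dark_spool_mid (a point): the spool of dark (black) thread on the open bench, near the front or at the left (not the one in the far right corner among the jars, which is not part of the job), standing upright, with smooth off-white end discs, 58 mm high; the end discs are 37 mm across and 8 mm thick, the thread between them is narrower, so grip it by the discs. This point is its centre, 29 mm above its underside; z up along its axis.
- pale_spool_mid (a point): the spool of pale yellowish thread on the open bench, near the front or at the left (not the one in the far right corner among the jars), with brownish wooden end discs, standing upright, 48 mm high; the end discs are 42 mm across and 7 to 8 mm thick, the thread between them is narrower, so grip it by the discs. This point is its centre, 24 mm above its underside; z up along its axis.
- block_mid (a point): cork sanding block lying flat, 37 mm (its x) by 74 mm (its y), 27 mm high. This point is its centre, 13.5 mm above its underside; z up.
There are look-alikes about, which are no part of the job. What is meant by the part that bears tan_lift_mid is not orange, and is the smaller of those in its own colour.

How it is judged:
At the end, for the whole second after the job is handed in: Black lift flat on black tin, tan lift on red tin, within 12 mm of centre; dark spool upright on black lift, pale spool on tan lift, within 12 mm of centre; sanding block flat on the mat within 15 mm of its centre; tins within 12 mm of where they stood; all released (horizontal distance between black_lift_mid and black_tin_top below 0.012 m and height (world z) of black_lift_mid between 0.027 and 0.036 m and angle between each of black_lift_mid, dark_spool_mid, tan_lift_mid, pale_spool_mid, block_mid's own z axis and vertical below 0.12 rad and horizontal distance between dark_spool_mid and black_lift_mid below 0.012 m and height (world z) of dark_spool_mid between 0.059 and 0.07 m and distance of each of black_tin_top, red_tin_top from where it was at the start of the episode below 0.012 m and horizontal distance between tan_lift_mid and red_tin_top below 0.012 m and height (world z) of tan_lift_mid between 0.027 and 0.036 m and horizontal distance between pale_spool_mid and tan_lift_mid below 0.012 m and height (world z) of pale_spool_mid between 0.054 and 0.065 m and horizontal distance between block_mid and mat below 0.015 m and height (world z) of block_mid between 0.0145 and 0.0225 m); the robot touches nothing.
It also fails if it takes over 141 s, if anything falls off the work surface, if the arm or the gripper's body presses on something with over 40 N, if the wrist force passes 120 N, or if a joint passes its speed limit or range.

ROBOT

A 7-joint arm with a two-finger parallel gripper is mounted at the origin on a cart in front of the work surface, level with it; the furniture and walls round the work are solid. World frame = base frame: x ahead of the robot, y to its left, z up, the work surface at z = 0. Lengths are in m, angles in rad, forces in N, time in s.
With the tool pointing down it reaches from about 0.425 to 0.95 m from the base axis. Payload 4.7 kg.
Tool frame: the origin (TCP) lies on the centre line of the jaws, within the pads' length; the fingertips stand robot.nose_length ahead of it and the grasp point (between the pads) lies 8 mm behind it (robot.nose_length is the distance from the TCP to the fingertips, in m); z points along the fingers, x is the direction in which the jaws open and shut, and the axes are right-handed (so a half turn about z gives the same grasp; the last joint's range is limited). The gripper opens to 85 mm and grips with 20 to 120 N. Pads are 22 mm wide; open, the fingers measure 114 mm over their backs; the gripper's body (76 mm by 85 mm) begins 54 mm behind the grasp point. The pads swing forward as they close: fully open they stand 13 mm farther back than shut.
Start: joints at [1.119, 0.469, -0.049, 1.532, 0.024, 1.141, -0.082], TCP at [0.277, -0.616, 0.203] pointing down, gripper open.
Joint ranges: [-2.59, 2.59], [-0.33, 1.99], [-1.39, 1.29], [0.1, 2.45], [-1.04, 4.18], [0.21, 1.99], [-2.66, 2.66]. Speed limits (rad/s): [2.57, 2.57, 3.14, 3.14, 3.14, 3.14, 3.14].

INTERFACE

Orientations are given as [roll, pitch, yaw] about the fixed x, y, z axes, in that order (R = Rz(yaw) Ry(pitch) Rx(roll)).
In Python, from plant import robot gives the robot as it stands. Calls block until the motion is done:
- robot.goto(position, orientation): joint-space move of the TCP to a pose.
- robot.move_straight(position, vel=0.15, attitude=None, contact_N=None): straight line of the TCP; attitude=None keeps the orientation; vel is the mean speed in m/s. With contact_N (N) it stops when the force on the tool has changed by that much, and returns True; else False.
- robot.move_joints(angles): joint-space move.
- robot.grip(opening, strength=None): opening from 0.0 (shut) to 1.0 (fully open); strength is the grip in N (None keeps the last); returns when the fingers have stopped.
- robot.sleep(seconds).
- robot.inverse_kinematics(position, orientation): joint angles nearest the present ones, or None.
- robot.sense(): the state.
- robot.grab_frame(name): name is "scene" or "top"; returns a dict with "image" (400x640x3 uint8, red, green, blue), "range_z" (400x640 float32, m along the optical axis (not along the pixel's ray), 0 where there is no reading), "fx", "fy", "cx", "cy" (pixels), "dist_coeffs" ([k1, k2, p1, p2, k3] as OpenCV has them; the pictures are not rectified), "R" (3x3) and "t" (3): a world point X has camera coordinates R X + t. Camera axes: x right, y down, z forward; pixel columns grow to the right and rows downward; lengths in m; the calibration is good to about 2 mm. A picture is of the moment at which its call begins.
A pose or a line that the arm cannot do raises robot.IKError and nothing moves.
- robot.close_job(): hands the job in, once; it reports no verdict.
The state is a dict: "t": time; "joint_pos": joint angles; "joint_velocities": joint speeds; "effort": joint torques, N m; "tcp_pos": TCP position; "tcp_rot": TCP orientation; "wrist_force": force on the tool from outside, world axes, zero at the start; "torque": the same for the moment, N m; "opening": opening from 0.0 (shut) to 1.0 (fully open).
Only numpy, scipy, OpenCV 4.12 (cv2) and the standard library are available. Lean on these libraries where they do the work, as an engineer would, in place of code of your own. Each camera call takes 0.05 s, during which the arm holds its last target.

## Working session

There is one attempt and no reset: what is moved stays moved. The work goes in short steps, each a Python script; the robot and the scene stay as the last script left them, time stands still between calls to the robot, and variables do not carry over. Pictures are saved under pics/ and viewed, and the job is handed in when it is done.

```bash
ls; mkdir -p pics
python3 - <<'E'
from plant import robot
import cv2
s=robot.sense();print(s['t'],s['tcp_pos'],s['tcp_rot'],robot.nose_length)
for n in ['scene','top']:
    f=robot.grab_frame(n);cv2.imwrite(f'pics/{n}0.png',f['image'][:,:,::-1])
    print(n,f['fx'],f['fy'],f['cx'],f['cy'],f['dist_coeffs'],f['R'],f['t'],(-f['R'].T@f['t']))
E
```

```text
pics
0.0 [ 0.2766998  -0.61497359  0.20195161] [ 3.14152623e+00  1.96979368e-03 -1.14794906e+00] 0.011
scene 478.5365291367855 478.5365291367855 307.6530338858475 201.45659112685794 [-0.11102195  0.          0.          0.          0.        ] [[-0.74738062 -0.66428148  0.0123416 ]
 [-0.36848942  0.39898617 -0.83965802]
 [ 0.55284515 -0.63209188 -0.54297523]] [0.37014914 0.20930513 1.12881992] [-0.27029359  0.87589128  0.78409775]
top 437.82791771468624 437.82791771468624 318.11966648785756 199.21093940128455 [-0.03379932  0.          0.          0.          0.        ] [[-0.00208437 -0.99987051  0.01595661]
 [-0.99778862  0.00101942 -0.06645922]
 [ 0.06643435 -0.01605985 -0.99766154]] [0.0194982  0.4843499  1.14127472] [0.40749961 0.03733062 1.1704843 ]
```

View pics/top0.png

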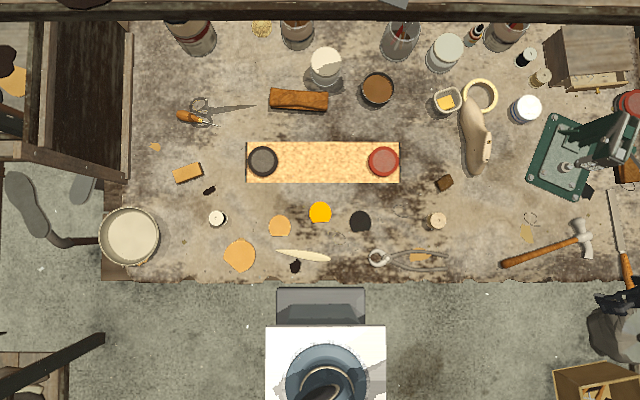

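View pics/scene0.png

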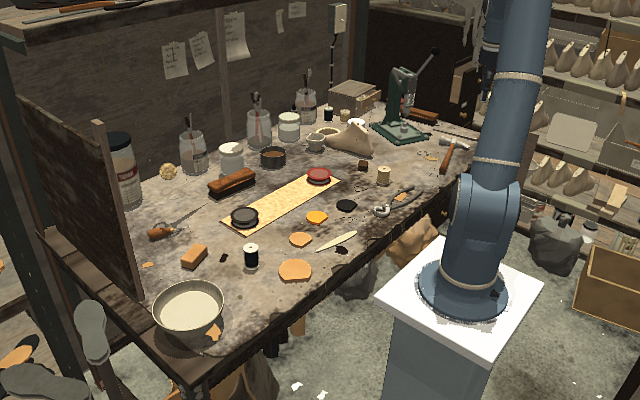

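Candidates (top view pixels):
- **Tan lift:** small tan plate (279,226). Look-alikes are the larger tan plate (240,256), the orange plate (320,212) and a scrap (418,257).
- **Black lift:** (360,221). Look-alikes are dark scraps at (209,190) and (295,266).
- **Dark spool:** (217,218). Look-alike in the corner at (526,57).
- **Pale spool:** (438,220). Look-alike in the corner at (540,77).
- **Block:** (188,173). Look-alikes are a small brown cube (445,183) and the brush (299,99).

I'll check these choices in one close crop and measure them.

```bash
cat > h.py <<'E'
import numpy as np, cv2
def ray(f,uv,z):
    K=np.array([[f['fx'],0,f['cx']],[0,f['fy'],f['cy']],[0,0,1]])
    p=cv2.undistortPoints(np.array(uv,float).reshape(-1,1,2),K,np.array(f['dist_coeffs'],float)).reshape(-1,2)
    d=np.c_[p,np.ones(len(p))]@f['R']; o=-f['R'].T@f['t']
    return o+d*((z-o[2])/d[:,2])[:,None]
def proj(f,X):
    K=np.array([[f['fx'],0,f['cx']],[0,f['fy'],f['cy']],[0,0,1]])
    return cv2.projectPoints(np.array(X,float).reshape(-1,3),cv2.Rodrigues(np.array(f['R']))[0],np.array(f['t']),K,np.array(f['dist_coeffs'],float))[0].reshape(-1,2)
def height(f):
    """world z image (ignores distortion-free shortcut: uses undistorted rays)"""
    v,u=np.mgrid[0:400,0:640]; K=np.array([[f['fx'],0,f['cx']],[0,f['fy'],f['cy']],[0,0,1]])
    p=cv2.undistortPoints(np.stack([u,v],-1).reshape(-1,1,2).astype(float),K,np.array(f['dist_coeffs'],float)).reshape(-1,2)
    c=np.c_[p,np.ones(len(p))]*f['range_z'].reshape(-1,1)
    return ((c-f['t'])@f['R']).reshape(400,640,3)
E
python3 - <<'E'
from plant import robot
from h import *
f=robot.grab_frame('top');im=f['image'][:,:,::-1].copy()
np.savez('top0.npz',**{k:f[k] for k in f})
cv2.imwrite('pics/crop0.png',cv2.resize(im[130:280,165:465],(800,400),interpolation=cv2.INTER_CUBIC))
g=robot.grab_frame('scene');np.savez('scene0.npz',**g)
s=g['image'][150:290,170:450,::-1];cv2.imwrite('pics/crop1.png',cv2.resize(s,(800,400),interpolation=cv2.INTER_CUBIC))
W=height(f)
for n,(u,v) in dict(tan=(279,226),bigtan=(240,256),orange=(320,212),black=(360,221),dark=(217,218),pale=(438,220),block=(188,173),blacktin=(262,161),redtin=(383,161),mat=(323,162),bench=(330,235)).items():
    print(n,im[v,u],W[v-3:v+4,u-3:u+4].reshape(-1,3).mean(0).round(4))
E
```

```text
tan [102 186 239] [0.4139 0.1223 0.0092]
bigtan [102 185 237] [0.3354 0.224  0.013 ]
orange [  0 195 255] [0.4508 0.0137 0.009 ]
black [44 52 58] [ 0.4267 -0.0924  0.0095]
dark [203 237 250] [0.4341 0.2759 0.058 ]
pale [159 201 228] [ 0.4282 -0.2899  0.048 ]
block [ 85 167 218] [0.5496 0.3533 0.0521]
blacktin [102 122 134] [0.5809 0.1634 0.0515]
redtin [ 98 122 189] [ 0.5845 -0.1525  0.0281]
mat [128 199 248] [0.5817 0.0061 0.0287]
bench [105 126 141] [ 0.3898 -0.0129  0.0012]
```

View pics/crop0.png

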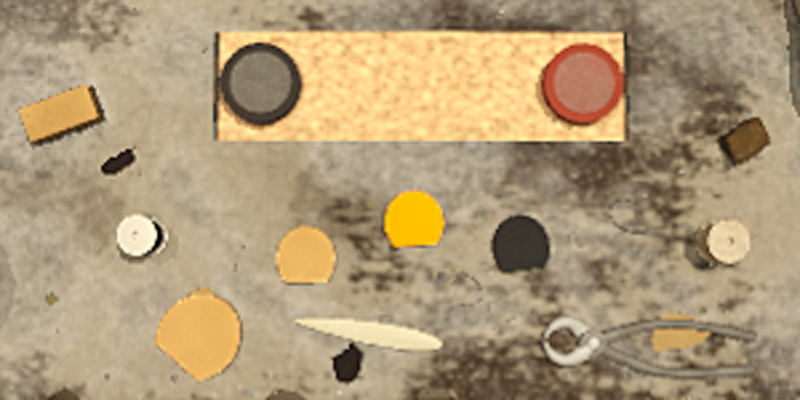

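View pics/crop1.png

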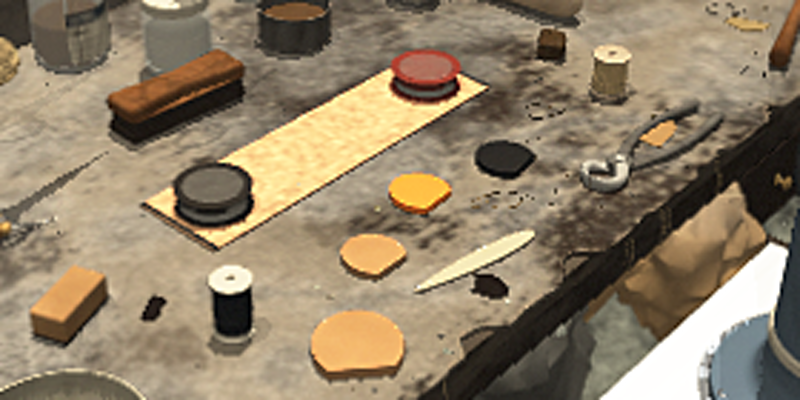

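The crops confirm the choices: tan plate (279,226) is the smaller tan one, black D at (360,221), dark spool (217,218), pale spool (438,220) and cork block (188,173). Next I'll measure their outlines.

```bash
cat > seg.py <<'E'
from h import *
def measure(f,only=None,draw=None):
    rgb=f['image']; hsv=cv2.cvtColor(rgb,cv2.COLOR_RGB2HSV); out={}
    S=dict(tan=((279,226),.008,(8,110,150),(22,255,255),22),
           black=((360,221),.008,(0,0,0),(179,255,75),18),
           dark=((217,218),.058,(0,0,190),(179,70,255),14),
           pale=((438,220),.048,(0,0,185),(179,110,255),14),
           block=((188,173),.027,(8,110,120),(22,255,255),22),
           blacktin=((262,161),.027,(0,0,0),(179,100,150),22),
           redtin=((383,161),.027,(0,70,90),(9,255,255),22),
           mat=((323,162),.004,(8,70,150),(25,255,255),85))
    for n,(c,z,lo,hi,r) in S.items():
        if only and n not in only: continue
        m=cv2.inRange(hsv,lo,hi); k=np.zeros_like(m); cv2.rectangle(k,(c[0]-r,c[1]-min(r,25)),(c[0]+r,c[1]+min(r,25)),255,-1); m&=k
        m=cv2.morphologyEx(m,cv2.MORPH_CLOSE,np.ones((3,3)))
        cs=cv2.findContours(m,cv2.RETR_EXTERNAL,cv2.CHAIN_APPROX_NONE)[0]
        if not cs: print(n,'none');continue
        ct=max(cs,key=cv2.contourArea)
        w=ray(f,ct.reshape(-1,2),z)[:,:2].astype(np.float32)*1000
        rc=cv2.minAreaRect(w); cc,rr=cv2.minEnclosingCircle(w)
        out[n]=np.array(rc[0])/1000
        print(n,'area',cv2.contourArea(ct),'rect c',np.round(rc[0],1),np.round(rc[1],1),'ang',round(rc[2],1),'circ',np.round(cc,1),round(rr,1))
        if draw is not None: cv2.drawContours(draw,[ct],-1,(255,0,255),1)
    return out
if __name__=='__main__':
    f=dict(np.load('top0.npz')); d=f['image'][:,:,::-1].copy(); measure(f,draw=d)
    cv2.imwrite('pics/seg0.png',cv2.resize(d[130:280,165:465],(800,400),interpolation=cv2.INTER_NEAREST))
    W=height(f)
    for n,u,v in [('block',188,173),('btin',262,161),('rtin',383,161),('mat',323,162),('cube',445,183),('folder',302,256),('pliers',410,264)]:
        print(n,np.median(W[v-3:v+4,u-3:u+4].reshape(-1,3),0).round(4))
E
python3 seg.py
```

```text
tan area 363.0 rect c [416.6 121. ] [55.7 52.9] ang 89.9 circ [413.5 121.7] 31.1
black area 324.0 rect c [426.8 -92.6] [53.3 53.1] ang 89.9 circ [424.7 -91.3] 30.1
dark area 326.0 rect c [434.2 275.5] [71.1 70.9] ang 89.9 circ [425.3 275.4] 44.3
pale area 557.5 rect c [ 428.3 -290.4] [73.3 72.3] ang 89.8 circ [ 428.8 -294.5] 48.2
block area 328.0 rect c [555.9 364.5] [35.8 71.9] ang 20.7 circ [555.6 364.3] 38.3
blacktin area 662.0 rect c [581.6 176.6] [78.1 97.7] ang 18.6 circ [571.4 175.3] 55.0
redtin area 660.5 rect c [ 584.8 -152.8] [74.7 79.5] ang 44.7 circ [ 583.5 -154.3] 41.5
mat area 5297.5 rect c [585.7  14. ] [135.3 437.7] ang 0.0 circ [576.5  15.5] 222.8
block [0.5524 0.3593 0.0288]
btin [0.5843 0.1661 0.0286]
rtin [ 0.5842 -0.1528  0.0282]
mat [0.5855 0.0052 0.0049]
cube [ 0.5266 -0.3178  0.0228]
folder [0.3347 0.0615 0.0055]
pliers [ 0.3119 -0.2255  0.001 ]
```

View pics/seg0.png

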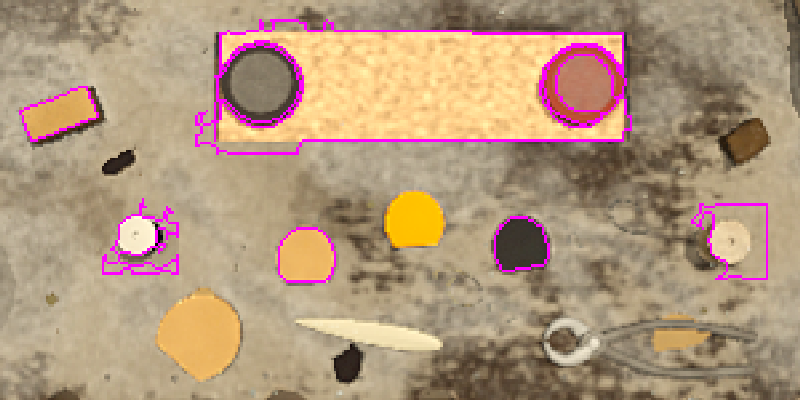

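Lifts and block have the right sizes (within a pixel, 2.7 mm). For the spools, tins and mat, the masks leaked, so I'll use range-gated and tighter masks.

Run:
```python
from h import *
f=dict(np.load('top0.npz'));W=height(f);hsv=cv2.cvtColor(f['image'],cv2.COLOR_RGB2HSV)
def blob(n,m,c,r,z):
    k=np.zeros((400,640),np.uint8);cv2.circle(k,c,r,255,-1);m=m&k
    ct=max(cv2.findContours(m,cv2.RETR_EXTERNAL,cv2.CHAIN_APPROX_NONE)[0],key=cv2.contourArea)
    w=ray(f,ct.reshape(-1,2),z)[:,:2].astype(np.float32)*1000
    (c,rr),rc,e=cv2.minEnclosingCircle(w),cv2.minAreaRect(w),cv2.fitEllipse(w)
    print(n,'circ',np.round(c,1),round(rr,1),'rect',np.round(rc[0],1),np.round(rc[1],1),round(rc[2],1),'ell',np.round(e[0],1),np.round(e[1],1))
Z=W[:,:,2]
hz=lambda a,b:cv2.inRange(Z,a,b)
blob('dark d',hz(.045,.075),(217,218),14,.058)
blob('dark c',cv2.inRange(hsv,(0,0,225),(179,60,255)),(217,218),12,.058)
blob('pale d',hz(.035,.065),(438,220),14,.048)
blob('pale c',cv2.inRange(hsv,(0,0,200),(179,110,255)),(438,220),11,.048)
blob('btin d',hz(.018,.04),(262,161),22,.027)
blob('btin c',cv2.inRange(hsv,(0,0,0),(179,80,150)),(262,161),18,.027)
blob('rtin d',hz(.018,.04),(383,161),22,.027)
blob('rtin c',cv2.inRange(hsv,(0,70,70),(9,255,255))|cv2.inRange(hsv,(170,70,70),(179,255,255)),(383,161),20,.027)
# mat edges at clear columns
v=f['image'].astype(int)
m=cv2.inRange(hsv,(8,70,200),(25,255,255))
for u in (300,315,330,345):
    r=np.where(m[130:195,u])[0]+130; print(u,ray(f,[(u,r[0]-.5),(u,r[-1]+.5)],.004)[:,:2].round(4).tolist())
for r in (146,178):
    c=np.where(m[r,240:406])[0]+240; print(r,ray(f,[(c[0]-.5,r),(c[-1]+.5,r)],.004)[:,:2].round(4).tolist())
# second view check
g=dict(np.load('scene0.npz'));d=g['image'][:,:,::-1].copy()
P=[[.4166,.121,.008],[.4268,-.0926,.008],[.434,.276,.058],[.428,-.292,.048],[.556,.364,.027],[.582,.1654,.027],[.584,-.1545,.027]]
for p in proj(g,P): cv2.drawMarker(d,tuple(int(round(x)) for x in p),(255,0,255),cv2.MARKER_CROSS,5,1)
cv2.imwrite('pics/chk.png',cv2.resize(d[150:290,170:450],(800,400),interpolation=cv2.INTER_NEAREST))
```

```text
dark d circ [434.4 278.8] 19.0 rect [434.1 278.4] [35.6 35.5] 0.7 ell [434.1 278.6] [35.7 36.5]
dark c circ [434.6 279.2] 18.6 rect [434.8 279.1] [34.3 35.6] 45.3 ell [434.5 279.2] [34.9 35.2]
pale d circ [ 427.3 -288.2] 21.9 rect [ 426.9 -287.4] [41.8 38.7] 89.8 ell [ 427.3 -288.6] [39.6 41. ]
pale c circ [ 428.8 -289.6] 21.4 rect [ 428.2 -289.9] [36.5 41.3] 88.9 ell [ 428.4 -290.1] [38.6 39.9]
btin d circ [585.8 165.3] 39.8 rect [585.9 165. ] [77.  76.3] 0.3 ell [585.8 165.2] [77.5 77.7]
btin c circ [585.5 164.7] 39.3 rect [585.3 165.7] [75.  72.7] 45.4 ell [585.7 165.2] [71.9 77.2]
rtin d circ [ 585.3 -155.5] 39.9 rect [ 585.3 -155.7] [78.  77.9] 63.2 ell [ 585.4 -155.5] [77.1 77.5]
rtin c circ [ 583.5 -154.6] 41.8 rect [ 584.8 -152.8] [74.7 79.5] 44.7 ell [ 584.5 -153.1] [75.6 80. ]
300 [[0.641, 0.0671], [0.53, 0.067]]
315 [[0.6411, 0.0266], [0.53, 0.0268]]
330 [[0.6411, -0.0138], [0.53, -0.0134]]
345 [[0.6412, -0.0543], [0.53, -0.0536]]
146 [[0.6288, 0.2109], [0.6292, -0.1992]]
178 [[0.5422, 0.21], [0.5421, -0.1978]]
```

View pics/chk.png

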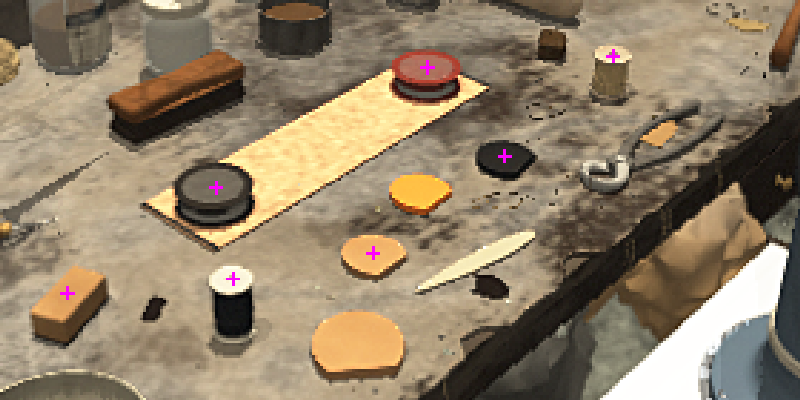

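The second view agrees: every cross lands on its object, and the tins are 320 mm apart as stated. I'll start with the black lift.

```bash
cat >> h.py <<'E'
from plant import robot
PI=np.pi
def st(m=''):
    s=robot.sense();print(m,'t',round(s['t'],1),'tcp',np.round(s['tcp_pos'],4),'F',np.round(s['wrist_force'],1),'open',round(s['opening'],3));return s
E
python3 - <<'E'
from h import *
x,y=.4268,-.0926
for p in [(.4268,-.0926,.01),(.4166,.121,.01),(.5857,.165,.03),(.4345,.279,.05),(.5556,.364,.02)]:
    print(np.round(robot.inverse_kinematics(p,[PI,0,0]),2) if robot.inverse_kinematics(p,[PI,0,0]) is not None else None)
robot.goto([x,y,.15],[PI,0,0]); robot.grip(.8,40); st()
robot.move_straight([x,y,.03],vel=.15); st()
c=robot.move_straight([x,y,-.004],vel=.02,contact_N=3); st(c)
E
```

```text
[ 0.5   0.42 -0.46  2.23  0.35  0.56 -0.23]
[ 0.35  0.54 -0.9   2.22  0.69  0.69 -1.04]
[ 0.12  0.65 -0.65  1.82  0.51  0.85 -0.78]
[ 0.15  0.68 -1.09  2.01  0.76  0.94 -1.34]
[-0.02  0.88 -0.98  1.67  0.82  1.06 -1.27]
 t 2.5 tcp [ 0.4269 -0.0929  0.15  ] F [ 0.2 -0.7  0.8] open 0.797
 t 3.4 tcp [ 0.4275 -0.0926  0.0306] F [ 0.5 -0.3  0.1] open 0.798
False t 5.3 tcp [ 0.4269 -0.0926 -0.0039] F [-0.1 -0.4  0.2] open 0.803
```

Run:
```python
from h import *
x,y=.4268,-.0926
f=robot.grab_frame('scene');cv2.imwrite('pics/a1.png',cv2.resize(f['image'][100:300,250:450,::-1],(600,600)))
c=robot.move_straight([x,y,-.012],vel=.015,contact_N=3); st(c)
```

```text
False t 6.0 tcp [ 0.4268 -0.0926 -0.012 ] F [-0.1 -0.3  0.3] open 0.802
```

View pics/a1.png

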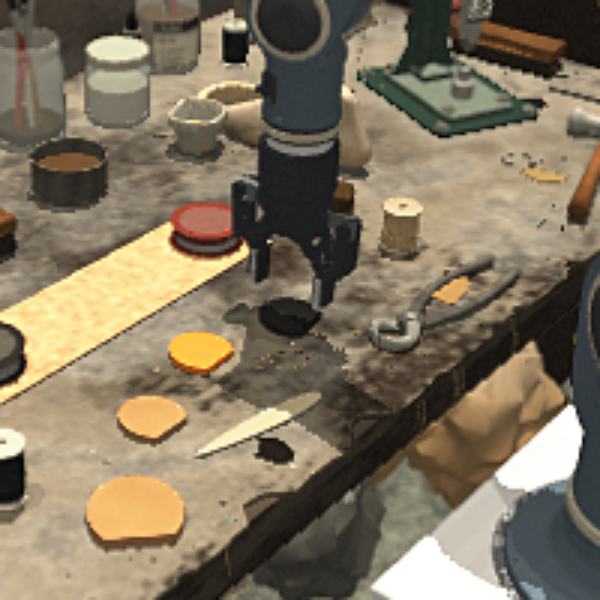

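Run:
```python
from h import *
s=st()
f=robot.grab_frame('scene');d=f['image'][:,:,::-1].copy()
for X in [(.4268+.034,-.0926,0),(.4268-.034,-.0926,0)]:
    p=proj(f,X)[0];print((p-[250,100])*3); cv2.drawMarker(d,tuple(int(round(v)) for v in p),(255,0,255),cv2.MARKER_CROSS,5,1)
cv2.imwrite('pics/a2.png',cv2.resize(d[150:250,310:410],(600,600)))
W=height(f)
ii=[(v,u) for v in range(150,205) for u in range(325,375) if abs(W[v,u,1]+.0926)<.03 and .03<W[v,u,2]+.02<.15 and .36<W[v,u,0]<.50]
P=np.array([W[i] for i in ii])
for side in (P[P[:,0]>.44],P[P[:,0]<.41]): 
    print(len(side), side[np.argsort(side[:,2])][:12].round(3).tolist())
```

```text
t 6.0 tcp [ 0.4268 -0.0926 -0.012 ] F [-0.1 -0.3  0.3] open 0.802
[259.79944169 306.91629629]
[313.94983311 332.56614509]
352 [[0.446, -0.11, 0.01], [0.447, -0.101, 0.01], [0.444, -0.097, 0.01], [0.447, -0.071, 0.011], [0.446, -0.079, 0.011], [0.441, -0.112, 0.011], [0.443, -0.11, 0.012], [0.463, -0.095, 0.024], [0.463, -0.087, 0.024], [0.466, -0.104, 0.026], [0.462, -0.099, 0.026], [0.462, -0.089, 0.027]]
415 [[0.387, -0.098, 0.024], [0.391, -0.084, 0.029], [0.386, -0.086, 0.03], [0.382, -0.096, 0.031], [0.391, -0.079, 0.031], [0.386, -0.081, 0.033], [0.389, -0.085, 0.033], [0.381, -0.084, 0.034], [0.386, -0.086, 0.034], [0.383, -0.088, 0.034], [0.392, -0.079, 0.035], [0.379, -0.097, 0.035]]
```

View pics/a2.png

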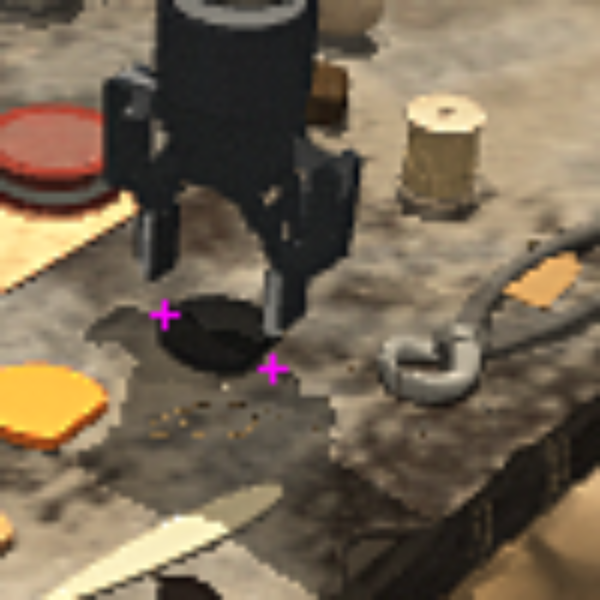

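The picture shows the tips about 22 mm above the bench (tips near (150,275) and (270,330) in the crop, above their marks), although the reported TCP z is -0.012. So the stated TCP-to-tip distance doesn't match what I see. I'll find the real offset by touching the bench gently.

Run:
```python
from h import *
x,y=.4268,-.0926
try:
    c=robot.move_straight([x,y,-.042],vel=.015,contact_N=3); st(c)
except robot.IKError as e: print('IK',e)
f=robot.grab_frame('scene');d=f['image'][:,:,::-1]
cv2.imwrite('pics/a3.png',cv2.resize(d[150:250,310:410],(600,600)))
```

```text
True t 7.5 tcp [ 0.4268 -0.0926 -0.0355] F [-1.6 -0.9  5.3] open 0.798
```

View pics/a3.png

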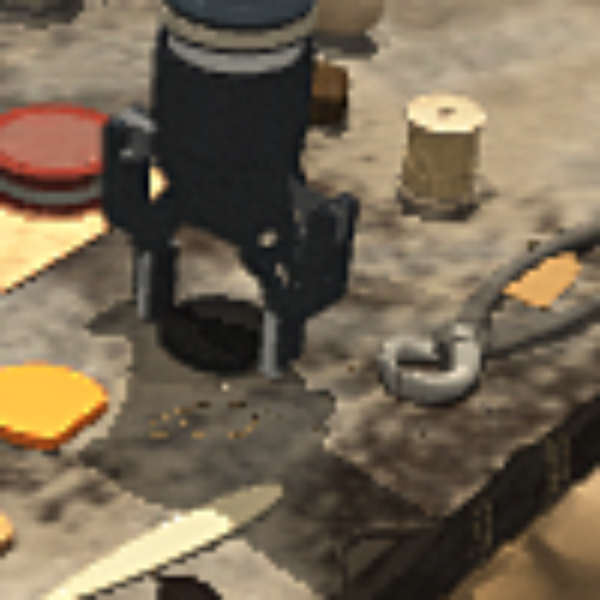

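Contact came at TCP z=-0.0355 with the jaws straddling the lift, so at this opening the tips sit 35.5 mm behind the TCP. I'll use that measured value.

Run:
```python
from h import *
x,y=.4268,-.0926
robot.move_straight([x,y,-.0325],vel=.03)
robot.grip(.45,50); st('closed')
robot.move_straight([x,y,-.02],vel=.05); st()
robot.move_straight([x,y,.06],vel=.15); st()
f=robot.grab_frame('scene');d=f['image'][:,:,::-1]
cv2.imwrite('pics/a4.png',cv2.resize(d[110:250,300:440],(600,600)))
```

```text
closed t 8.1 tcp [ 0.4274 -0.0926 -0.0319] F [-0.9  0.8  8.5] open 0.633
 t 8.5 tcp [ 0.4269 -0.0927 -0.0197] F [-1.  -0.5 -1.2] open 0.628
 t 9.2 tcp [ 0.4261 -0.0927  0.0595] F [-0.1  0.2 -0.7] open 0.627
```

View pics/a4.png

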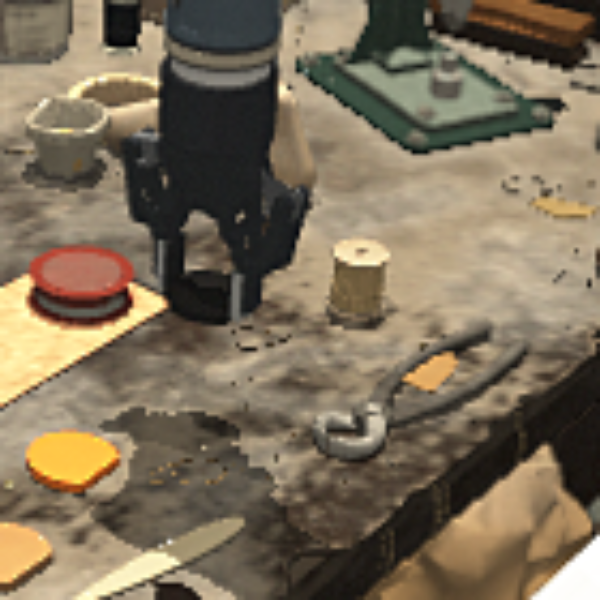

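Lift held level. Placing it on the black tin.

```bash
cat >> h.py <<'E'
def place(x,y,zexp,yaw,op,up=.08,contact=4,vel=.02):
    robot.goto([x,y,zexp+.05],[PI,0,yaw]); 
    robot.move_straight([x,y,zexp+.008],vel=.1)
    c=robot.move_straight([x,y,zexp-.004],vel=vel,contact_N=contact); s=st(f'place contact {c}')
    p=s['tcp_pos']; 
    robot.move_straight([x,y,p[2]+.0007],vel=.02)
    robot.grip(op); robot.move_straight([x,y,p[2]+up],vel=.15); st('released')
E
python3 - <<'E'
from h import *
place(.5857,.165,-.005,0,.78)
f=robot.grab_frame('scene');d=f['image'][:,:,::-1]
cv2.imwrite('pics/a5.png',cv2.resize(d[140:280,180:320],(600,600)))
E
```

```text
place contact True t 11.4 tcp [ 0.5861  0.1651 -0.0045] F [-0.2 -0.   3.7] open 0.63
released t 12.6 tcp [0.5852 0.1645 0.0749] F [ 0.1  0.1 -1. ] open 0.779
```

View pics/a5.png

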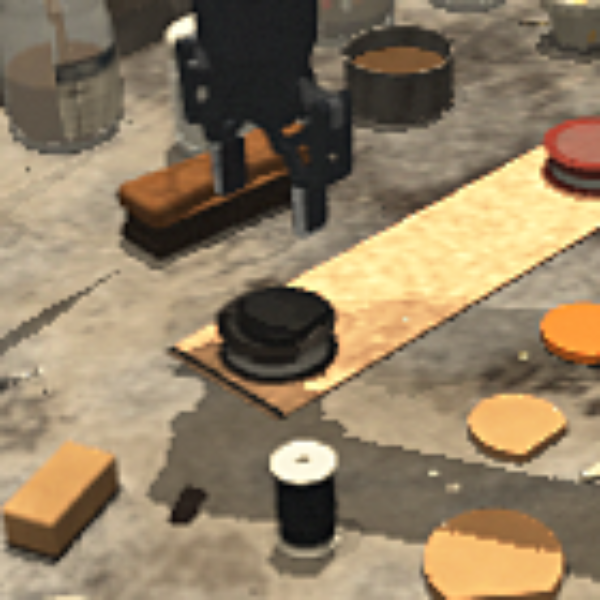

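Black lift sits flat and centred on the black tin (about (278,330) in the crop). Next, the tan lift.

Run:
```python
from h import *
x,y=.4166,.121
robot.goto([x,y,.06],[PI,0,0]); robot.grip(.8,50)
robot.move_straight([x,y,-.022],vel=.15)
c=robot.move_straight([x,y,-.04],vel=.015,contact_N=3); s=st(c)
z=s['tcp_pos'][2]+.003
robot.move_straight([x,y,z],vel=.03)
robot.grip(.45,50); st('closed')
robot.move_straight([x,y,.06],vel=.12); st()
f=robot.grab_frame('scene');d=f['image'][:,:,::-1]
cv2.imwrite('pics/b1.png',cv2.resize(d[130:270,220:360],(600,600)))
```

```text
True t 15.2 tcp [ 0.4166  0.121  -0.0355] F [-1.6 -0.4  5. ] open 0.8
closed t 15.7 tcp [ 0.4171  0.1211 -0.0317] F [-1.9 -0.9 11.2] open 0.623
 t 16.6 tcp [0.416  0.1207 0.0594] F [-0.4  0.7  0.6] open 0.615
```

View pics/b1.png

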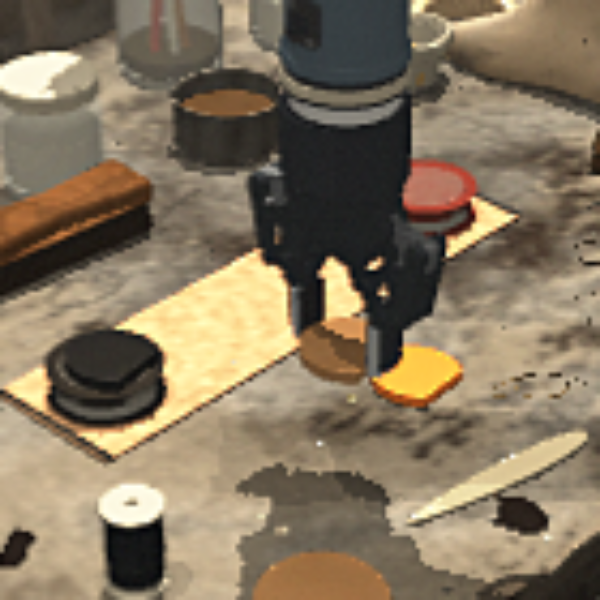

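Run:
```python
from h import *
place(.5855,-.155,-.005,0,.78)
robot.goto([.5855,-.04,.10],[PI,0,0])
robot.goto([.4345,.279,.10],[PI,0,0]); robot.grip(.62,40)
f=robot.grab_frame('scene');d=f['image'][:,:,::-1]
cv2.imwrite('pics/b2.png',cv2.resize(d[110:290,200:380],(600,600)))
robot.move_straight([.4345,.279,.010],vel=.12); st()
f=robot.grab_frame('scene');d=f['image'][:,:,::-1]
cv2.imwrite('pics/b3.png',cv2.resize(d[190:290,200:300],(600,600)))
```

```text
place contact True t 18.9 tcp [ 0.5858 -0.1551 -0.0043] F [-1.1 -0.9  5.1] open 0.616
released t 20.2 tcp [ 0.5848 -0.1551  0.0751] F [-1.1  0.4  0.5] open 0.777
 t 23.3 tcp [0.4349 0.2795 0.0105] F [-0.4 -0.9  0.7] open 0.619
```

View pics/b2.png

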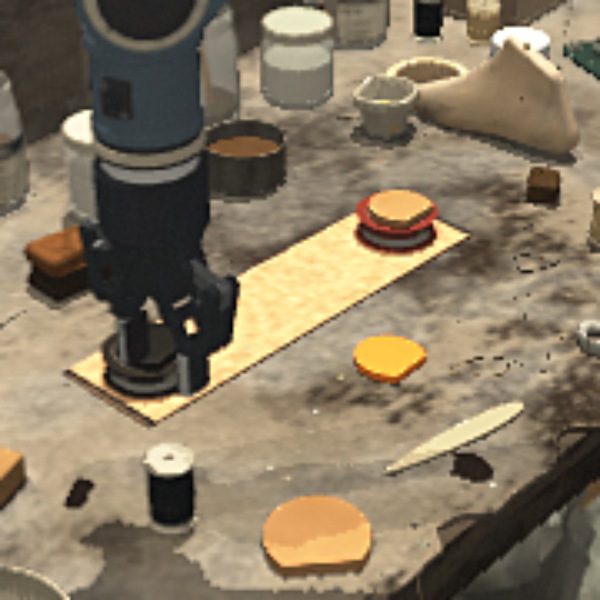

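View pics/b3.png

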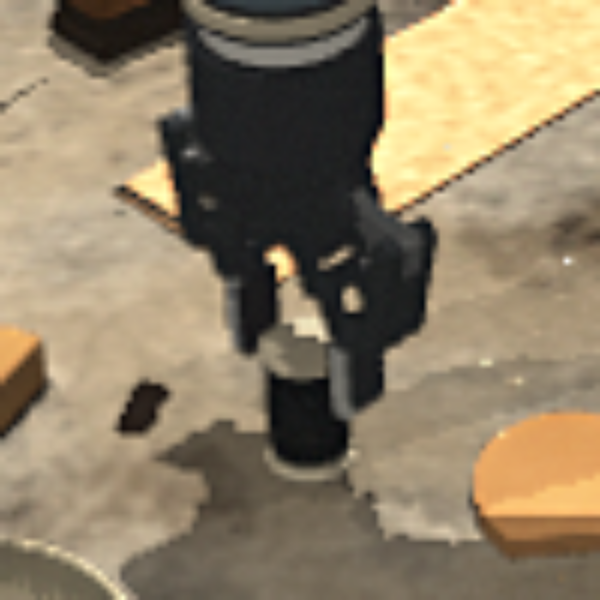

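Tan lift is centred on the red tin (400,205), and the jaws straddle the dark spool's top disc (300,350). Gripping.

Run:
```python
from h import *
robot.grip(.2,40); s=st('closed')
robot.move_straight([.4345,.279,.10],vel=.12); st()
f=robot.grab_frame('scene');d=f['image'][:,:,::-1]
cv2.imwrite('pics/c1.png',cv2.resize(d[140:260,200:320],(600,600)))
g=robot.grab_frame('top');d=g['image'][:,:,::-1]
cv2.imwrite('pics/c2.png',cv2.resize(d[130:280,165:465],(800,400),interpolation=cv2.INTER_CUBIC))
W=height(g)
for n,c in (('blift',(262,161)),('tanlift',(383,161))):
    u,v=np.meshgrid(range(c[0]-22,c[0]+22),range(c[1]-22,c[1]+22))
    z=W[v,u,2]; 
    for lo,hi,zz in ((.032,.045,.035),(.02,.045,.03)):
        m=((z>lo)&(z<hi)).astype(np.uint8)*255
        ct=max(cv2.findContours(m,cv2.RETR_EXTERNAL,cv2.CHAIN_APPROX_NONE)[0],key=cv2.contourArea).reshape(-1,2)+[c[0]-22,c[1]-22]
        rc=cv2.minAreaRect((ray(g,ct,zz)[:,:2]*1000).astype(np.float32));print(n,zz,np.round(rc[0],1),np.round(rc[1],1),round(rc[2]))
```

```text
closed t 23.6 tcp [0.4356 0.2795 0.0112] F [ 0.8 -0.5  4.9] open 0.386
 t 24.6 tcp [0.434  0.2784 0.0993] F [ 0.9  0.1 -0.4] open 0.381
blift 0.035 [586.  162.8] [58.  57.4] 1
blift 0.03 [585.5 164.7] [76.8 76.1] 0
tanlift 0.035 [ 583.1 -156. ] [54.9 58.7] 4
tanlift 0.03 [ 584.8 -155.2] [77.8 77.7] 63
```

View pics/c1.png

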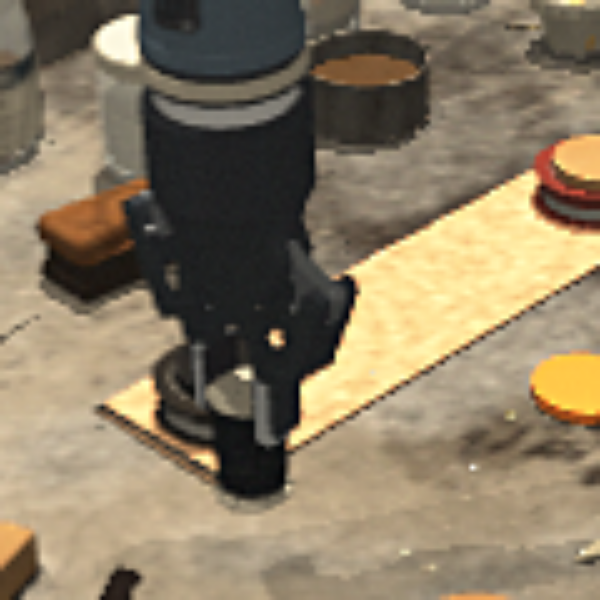

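View pics/c2.png

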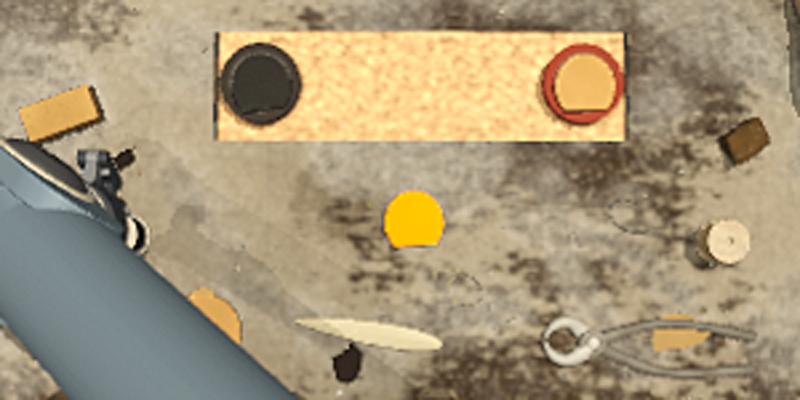

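Both lifts are within about 3 mm of their tin centres by the range data, and the tins haven't moved. The spool hangs upright. Placing it on the black lift.

Run:
```python
from h import *
place(.586,.164,.0465,0,.62,up=.07,contact=3,vel=.015)
f=robot.grab_frame('scene');d=f['image'][:,:,::-1]
cv2.imwrite('pics/c3.png',cv2.resize(d[140:260,180:300],(600,600)))
```

```text
place contact True t 26.6 tcp [0.5862 0.1641 0.047 ] F [-0.6 -0.6  3.9] open 0.384
released t 27.8 tcp [0.5856 0.1636 0.1165] F [-0.3 -0.6 -0.9] open 0.62
```

View pics/c3.png

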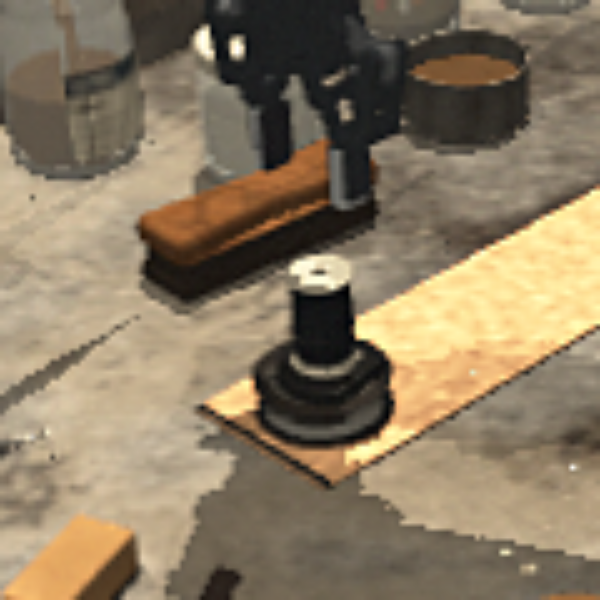

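Run:
```python
from h import *
x,y=.4283,-.2895
robot.goto([.52,-.04,.12],[PI,0,0]);robot.goto([x,y,.09],[PI,0,0]); robot.grip(.68,40)
robot.move_straight([x,y,.001],vel=.12); st()
robot.grip(.25,40); st('closed')
robot.move_straight([x,y,.09],vel=.12); st()
f=robot.grab_frame('scene');d=f['image'][:,:,::-1]
cv2.imwrite('pics/d1.png',cv2.resize(d[100:220,320:440],(600,600)))
```

```text
t 30.8 tcp [ 0.4289 -0.2897  0.0015] F [-0.   0.6 -0.2] open 0.682
closed t 31.2 tcp [ 0.4289 -0.29    0.0023] F [-0.6  1.5  5.1] open 0.44
 t 32.0 tcp [ 0.4277 -0.2893  0.0894] F [-0.3  0.7 -0. ] open 0.433
```

View pics/d1.png

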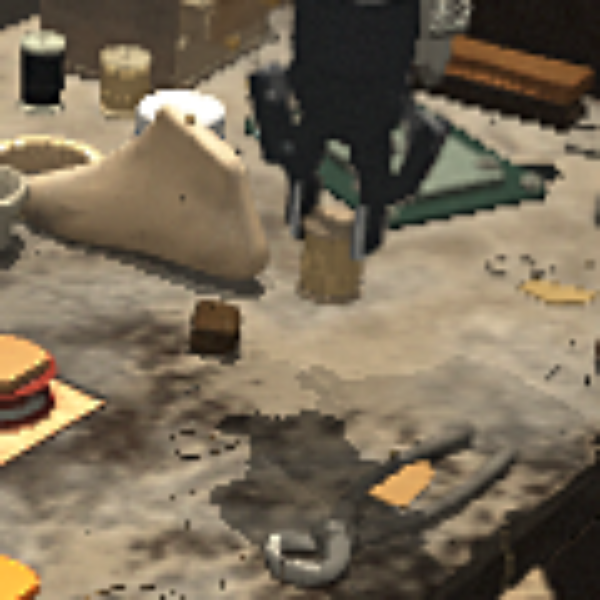

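Run:
```python
from h import *
place(.584,-.1555,.0372,0,.68,up=.08,contact=3,vel=.015)
f=robot.grab_frame('scene');d=f['image'][:,:,::-1]
cv2.imwrite('pics/d2.png',cv2.resize(d[110:230,250:370],(600,600)))
x,y=.5555,.364
robot.goto([.48,-.04,.12],[PI,0,0]);robot.goto([.46,.25,.12],[PI,0,.361]);robot.goto([x,y,.06],[PI,0,.361]); robot.grip(.68,40)
f=robot.grab_frame('scene');d=f['image'][:,:,::-1]
cv2.imwrite('pics/d3.png',cv2.resize(d[150:290,150:290],(600,600)))
c=robot.move_straight([x,y,-.025],vel=.1,contact_N=8); st(c)
```

```text
place contact True t 34.0 tcp [ 0.5842 -0.1554  0.0382] F [-0.2  0.6  3.8] open 0.436
released t 35.3 tcp [ 0.5833 -0.1556  0.1176] F [-0.4  0.7 -0.3] open 0.678
False t 39.1 tcp [ 0.5559  0.3646 -0.0243] F [ 0.2 -0.8 -0.1] open 0.68
```

View pics/d2.png

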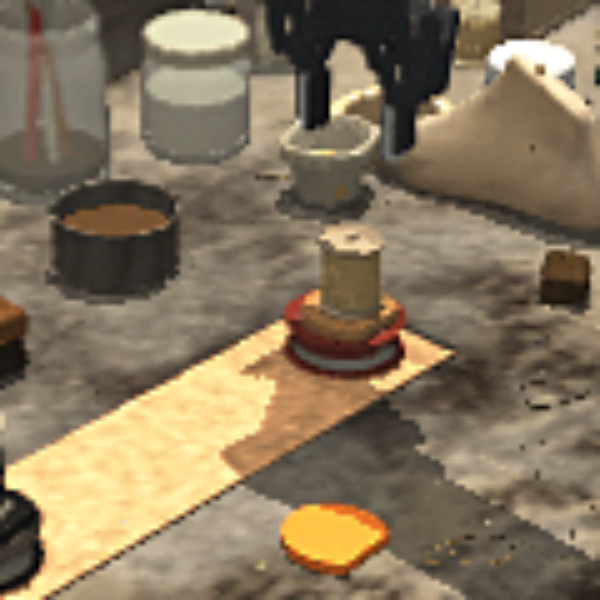

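View pics/d3.png

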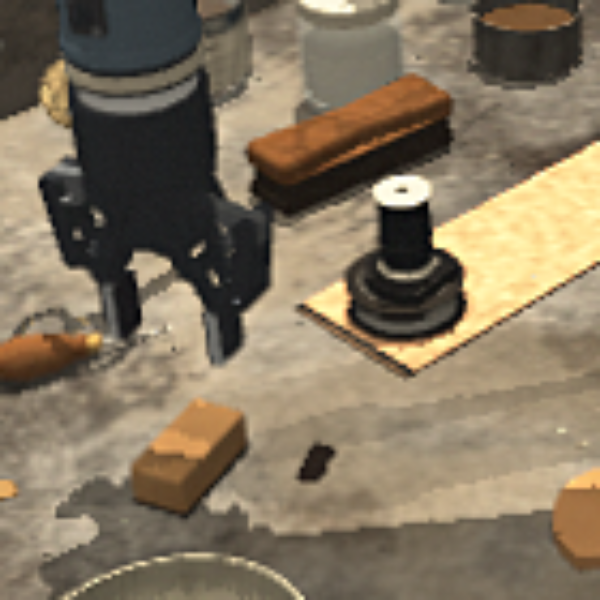

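Both stacks stand: pale spool upright at (350,270), dark spool at (403,220). The jaws are over the block, so I'll grip it and carry it to the mat centre.

Run:
```python
from h import *
x,y=.5555,.364
robot.grip(.2,40); s=st('closed')
robot.move_straight([x,y,.10],vel=.12); st()
f=robot.grab_frame('scene');d=f['image'][:,:,::-1]
cv2.imwrite('pics/e1.png',cv2.resize(d[120:260,150:290],(600,600)))
robot.goto([.45,.22,.12],[PI,0,.2]);robot.goto([.48,.005,.10],[PI,0,0])
place(.5855,.005,-.0195,0,.68,up=.12,contact=4)
robot.goto([.46,-.02,.16],[PI,0,0])
f=robot.grab_frame('scene');d=f['image'][:,:,::-1]
cv2.imwrite('pics/e2.png',cv2.resize(d[110:250,210:390],(771,600)))
```

```text
closed t 39.4 tcp [ 0.5561  0.3646 -0.0239] F [-0.  -0.4  3.5] open 0.425
 t 40.6 tcp [0.555  0.3634 0.0989] F [-0.2 -0.6 -0.2] open 0.428
place contact True t 43.9 tcp [ 0.5858  0.0049 -0.02  ] F [-0.5  0.9  5.3] open 0.425
released t 45.4 tcp [0.5847 0.0047 0.0991] F [0.6 0.  0.3] open 0.678
```

View pics/e1.png

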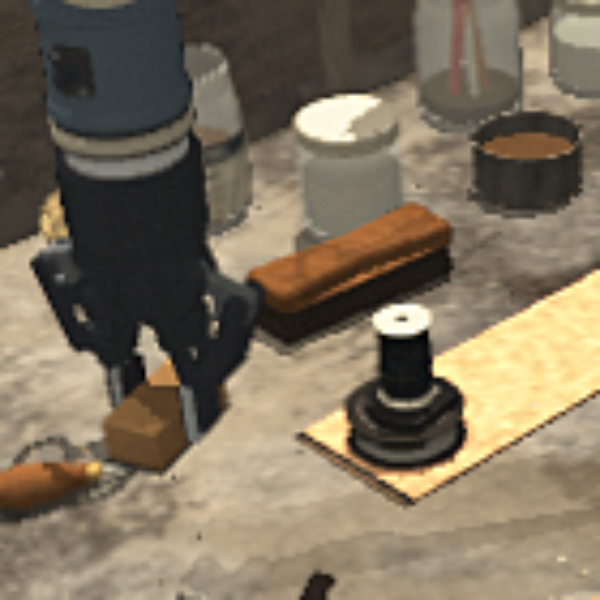

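View pics/e2.png

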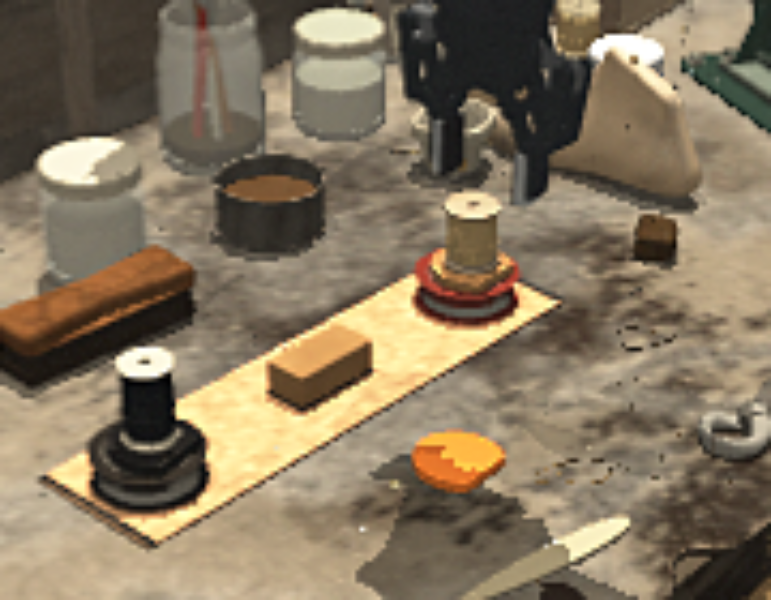

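All five parts look placed. I'll check the numbers from the top view with the arm out of the way.

Run:
```python
from h import *
robot.goto([.40,-.45,.20],[PI,0,-.8]); st()
g=robot.grab_frame('top');d=g['image'][:,:,::-1]
cv2.imwrite('pics/f1.png',cv2.resize(d[130:200,220:430],(800,267),interpolation=cv2.INTER_CUBIC))
Z=height(g)[:,:,2]
def b(n,lo,hi,c,r,zz):
    k=np.zeros((400,640),np.uint8);cv2.circle(k,c,r,255,-1);m=cv2.inRange(Z,lo,hi)&k
    ct=max(cv2.findContours(m,cv2.RETR_EXTERNAL,cv2.CHAIN_APPROX_NONE)[0],key=cv2.contourArea).reshape(-1,2)
    w=(ray(g,ct,zz)[:,:2]*1000).astype(np.float32);rc=cv2.minAreaRect(w);print(n,np.round(rc[0],1),np.round(rc[1],1),'medz',np.median(Z[m>0]).round(4))
for n,c,h in (('black',(262,161),.093),('red',(383,161),.083)):
    b(n+' spool',h-.015,h+.02,c,20,h); b(n+' lift+',.031,.12,c,20,.035); b(n+' tin+',.018,.12,c,24,.027)
b('block',.02,.05,(323,162),28,.031)
```

```text
t 47.7 tcp [ 0.4014 -0.448   0.2001] F [ 0.7  0.3 -0.3] open 0.683
black spool [584.3 162.7] [37.2 35. ] medz 0.0945
black lift+ [586.2 164.7] [61.6 60.9] medz 0.0427
black tin+ [585.9 165. ] [77.  76.3] medz 0.0353
red spool [ 582.4 -156.2] [38.1 40.6] medz 0.0848
red lift+ [ 583.3 -155.4] [60.6 58.1] medz 0.0682
red tin+ [ 585.3 -155.7] [78.  77.9] medz 0.036
block [582.6   4.6] [34.4 71. ] medz 0.032
```

View pics/f1.png

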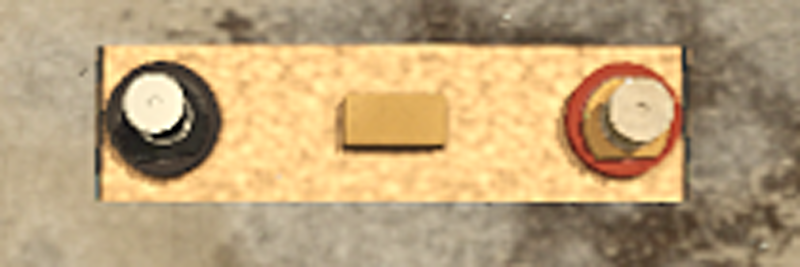

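Everything is within about 3 mm of target at the right heights, the tins read as at the start, and the gripper is clear. Handing in.

Run:
```python
from plant import robot
print(robot.close_job(), robot.sense()['t'])
```

```text
the job is handed in; nothing more can be done
the job is handed in; nothing more can be done
```

The job is done and handed in at about 48 s of the 141 s allowed. I placed the black lift and dark spool on the black tin, and the tan lift and pale spool on the red tin. The cork block lies flat at the mat's centre.

**Last checks (top-view range data, arm clear):**
- **Lifts and spools:** the lifts were within about 3 mm of the tin centres and the spools within about 3 mm of the lifts. The spool tops read 94 and 85 mm, against 93 and 83 mm expected.
- **Block:** about 3 mm from the mat centre, with its top at 32 mm against 31 mm expected.
- **Tins:** within about 0.2 mm of their starting readings.

**Disagreements:**
- **Fingertip position:** `robot.nose_length` puts the fingertips 11 mm ahead of the TCP. A gentle touch on the bench showed them about 35 mm behind it with the jaws 0.8 open. I used the touched value throughout.
- **First colour masks:** my first masks for the spools, the black tin and the mat picked up background, so I re-measured those before moving. The other measurements matched the given sizes to within a pixel or two (2.7 mm each).

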